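Unclip the battery cover of an LED driver box

TASK

Take the battery cover off the LED driver box, one end at a time: squeeze the orange snap tab towards the upright fin next to it, gently, just firmly enough to free its hook, raise that end a little and let its hook rest on top of the ledge, then squeeze the tab at the other end in the same way and lift the cover off, without forcing anything. Lay it gently in the aluminium tray, lengthwise, flat and right way up, and let go; leave the lens, the mounted lens and the screwdriver where they are.

Things in the scene. Friction and masses are not known exactly. Their poses are not given: they have to be found in the camera images.
- driver: White plastic LED driver box clamped to the table. Origin on the table under the middle of its battery bay, z up, x along the bay: catch a is at the +x end, catch b at the -x end, both alike. The bay is 150 mm (x) by 110 mm (y), its walls 60 mm high and 4 mm thick; the cover lies on them. A control strip 40 mm high runs along the +y side, out to y 91 mm; two table clamps stand at the -y side.
- ledge_a (a point): Outer top edge of catch ledge a on the outside of the +x end wall: ledge 44 mm wide, stands out 6.5 mm, 41 to 47 mm above the table. The hook of tab a grips 4 mm under it, with 1.5 mm play. Raised past it (14 to 25 mm; beyond some 35 mm the far end is strained) and let go, the hook rests on top of it and holds that end 11.5 mm up.
- ledge_b (a point): The same on the -x end wall, for tab b. With one hook resting on its ledge and the other still caught, the cover slopes by 4 degrees and its origin is about 66 mm above the table, in place of 60 mm.
- cover: Dark grey battery cover, loose, 0.1 to 0.25 kg. Origin at the middle of the plate's underside, axes as the box's (tab a at +x). Plate 168 by 108 mm, 4 mm thick; over both tabs 200 mm long at rest. Below it two ribs, 24.5 mm deep, hang in the bay, on which it lies level when laid down. It can shift 1.5 mm either way on the box. On top, at each end, an upright fin and a tab face each other.
- grip_a (a point): Where to pinch end a: mid-way across fin a and tab a when pressed, at cover x 70 mm, 18 mm above the plate's underside (14 mm above its top). Axes as the cover's. The fin is fixed, 40 mm wide: cover x 52 to 58 mm, top 32 mm above the underside; bare plate behind it for a finger. Fin and tab measure 48 mm across at rest, 36 mm (x 52 to 88) with the tab pressed upright.
- grip_b (a point): The same at end b, cover x -70 mm.
- tab_a: Orange sprung snap tab of end a, 40 mm wide, 4 mm thick. Origin on its bending line, cover x 86, z 2 mm; its x points outwards. The paddle rises 31 mm above it, leaning 23 degrees outwards; the hook hangs 26.5 mm below. Pressed upright, parallel to the fin, the hook swings out clear of the ledge; let go, it springs back. Freeing it takes 8 to 12 N at the paddle, pressing it upright 16 N; it breaks at 35 N.
- tab_b: The same at end b, cover x -86 mm; its x points outwards, away from tab a.
- tab_a_top (a point): Top edge of the paddle of tab a, middle of its thickness: 98 mm from the cover's origin along x at rest, 31 mm above the plate's underside; about 86 mm with the tab upright. The hook is surely free below 87.5 mm.
- tab_b_top (a point): The same for tab b, along -x.
- tray: Shallow open aluminium tray fixed on the table, dark lining. Origin under its centre; x is its long axis and looks roughly the same way as the box's. Inside 262 mm (x) by 182 mm (y), floor 4 mm and rim 16 mm above the table. With the cover laid flat in it, the cover's origin is 28.5 mm above the table.
- lens: Bystander: black camera lens standing on end, 66 mm diameter, 84 mm high. Origin under its foot.
- lens_post: Bystander: round glass lens in a black mount on a post with a base 64 by 50 mm, 128 mm high in all. Origin under its base.
- driver_tool: Bystander: screwdriver with a yellow handle lying on the table, 180 mm long. Origin under its middle.
There are look-alikes about, which are no part of the job. There is more than one size of the cover; the job needs the largest.

How it is judged:
On the way, in this order (a step that is already met when the one before it is completed fails the run):
1. one tab is squeezed in, with the cover still on the box ((x of tab_a_top in the frame of cover below 0.093 m or x of tab_b_top in the frame of cover above -0.093 m) and horizontal distance between cover and driver below 0.03 m and height (world z) of cover below 0.09 m), for 0.1 s.
2. with that end raised off its catch, the tab at the other end is squeezed in (((x of tab_a_top in the frame of cover below 0.093 m and height (world z) of tab_b above 0.068 m) or (x of tab_b_top in the frame of cover above -0.093 m and height (world z) of tab_a above 0.068 m)) and horizontal distance between cover and driver below 0.03 m and height (world z) of cover below 0.09 m), for 0.1 s.
3. the cover is lifted clear off the box (height (world z) of cover above 0.1 m and contact force between cover and driver below 0.1 N), for 0.1 s.
At the end, for the whole second after the job is handed in: The cover lies in the tray, right way up and flat (within 4.5 degrees, within 7 mm of its resting height), its middle within 65 mm of the tray's centre, lengthwise within 20 degrees, at rest and released (horizontal distance between cover and tray below 0.065 m and angle between cover's own z axis and vertical below 0.08 rad and height (world z) of cover between 0.023 and 0.036 m and angle between the x axis of cover and the x axis of tray, either way round below 0.35 rad and linear speed of cover below 0.02 m/s); the robot touches nothing.
It fails at once if a tab is squeezed with more than 35 N (it breaks) (contact force between the fingers and tab_a above 35 N or contact force between the fingers and tab_b above 35 N).
It fails at once if the cover is forced against the box with more than 40 N (contact force between cover and driver above 40 N).
It fails at once if the cover is dropped or thrown into the tray: faster than 0.45 m/s within 30 mm of lying in it (linear speed of cover above 0.45 m/s and height (world z) of cover below 0.0585 m and horizontal distance between cover and tray below 0.12 m).
It fails at once if the lens, the mounted lens or the screwdriver is moved by more than 30 mm (distance of any of lens, lens_post, driver_tool from where it was at the start of the episode above 0.03 m).
It also fails if it takes over 48 s, if anything falls off the work surface, if the arm or the gripper's body presses on something with over 40 N, if the wrist force passes 120 N, or if a joint passes its speed limit or range.

ROBOT

A 6-joint arm with a two-finger parallel gripper is mounted at the origin on the work surface. World frame = base frame: x ahead of the robot, y to its left, z up, the work surface at z = 0. Lengths are in m, angles in rad, forces in N, time in s.
With the tool pointing down it reaches from about 0.4 to 0.825 m from the base axis. Payload 7 kg.
Tool frame: the origin (TCP) lies midway between the tips of the shut fingers; the grasp point (between the pads) lies 19 mm behind it; z points along the fingers, x is the direction in which the jaws open and shut, and the axes are right-handed (so a half turn about z gives the same grasp; the last joint's range is limited). The gripper opens to 88 mm and grips with 3 to 60 N. Pads are 19 mm wide; open, the fingers measure 130 mm over their backs; the gripper's body (78 mm by 193 mm) begins 47 mm behind the grasp point.
Start: joints at [-0.944, 0.359, 0.012, 0, -1.224, -0.288], TCP at [0.224, -0.637, 0.227] pointing down, gripper open.
Joint ranges: [-3.07, 3.07], [-1.43, 2.12], [-1.02, 1.25], [-3.03, 1.67], [-3.05, -0], [-3.03, 3.03]. Speed limits (rad/s): [2.39, 2.39, 3.01, 3.14, 3.14, 3.14].

INTERFACE

Orientations are given as [roll, pitch, yaw] about the fixed x, y, z axes, in that order (R = Rz(yaw) Ry(pitch) Rx(roll)).
In Python, from station import arm, viewer, ticket gives the robot as it stands. The module is installed in compiled form; this text tells all that it offers.
- The arm moves only by the tool step_arm, never from a script. Its argument "targets" is a list of rows, each a list of 3 entries, a list of its own where there are three numbers: the shift along the tool's x, y, z in m, then the turn, a rotation vector about the tool's x, y, z in degrees, then the opening, from -1 (shut) to 1 (fully open), so that 0 is half open. A call has exactly 8 rows; each row shifts and turns the commanded pose from where the row before left it, along the tool's axes as they then stand; what a row does not reach is not made up. A row lasts 1/10 s, in which the tool goes at most 50 mm and 8.59 degrees, less where a joint would pass 70% of its speed; a pose out of reach is approached as far as the arm can. A call is refused whole if a number of a shift passes 0.05 or a number of a turn 8.59, either way. A call with a gripper value outside its range is refused whole. The fingers move at their own pace and stop on an object; "grip_force" is the grip in N (left out, the last holds). Time passes only in rows, so rows that do not move let the fingers close, or fill a call up. It gives the time, the measured TCP pose, the force and the opening at its end, in the units of the state.
- arm.get_state(): the state, without advancing time (a new reading comes with each control period).
- viewer.grab_frame(name): name is "side" or "top"; returns (picture, depth): 420x560x3 uint8, red, green, blue; 420x560 float32, m along the optical axis (not along the pixel's ray), 0 where there is no reading.
- viewer.calibration(name): a dict with "fov_y" (degrees; the focal length in pixels is half the picture's height over the tangent of half this angle, whatever the lens; pixels are square), "cx", "cy" (the principal point, pixels), "distortion" ([k1, k2, p1, p2, k3] as OpenCV has them; the pictures are not rectified), "world_to_cam" (4x4, takes a point from world to camera coordinates). Camera axes: x right, y up, looking along -z (the intrinsics and any distortion apply to the point x, -y, -z); pixel columns grow to the right and rows downward; lengths in m; the calibration is good to about 2 mm. A picture is of the moment at which its call begins. calibration takes no time and is no camera call.
- ticket.job_done(): hands the job in, once; it reports no verdict.
The state is a dict: "t": time; "q": joint angles; "qd": joint speeds; "joint_efforts": joint torques, N m; "eef_pos": TCP position; "ee_rot": TCP orientation; "force": force on the tool from outside, world axes, zero at the start; "moment": the same for the moment, N m; "width": finger opening in m.
Only numpy, scipy, OpenCV 4.12 (cv2) and the standard library are available. Lean on these libraries where they do the work, as an engineer would, in place of code of your own. Each camera call takes 0.05 s, during which the arm holds its last target.

## Working session

There is one attempt and no reset: what is moved stays moved. The work goes in short steps, Python scripts to look and compute and a tool call to move; the robot and the scene stay as the last step left them, time stands still between calls to the robot, and variables do not carry over. Pictures are saved under pics/ and viewed, and the job is handed in when it is done.

Besides the shell and the picture viewer there is one more tool, called after "Request:" by a JSON object that holds its "op" and its "data". step_arm: Moves the arm, as the interface text tells. Its arguments: {"type":"object","properties":{"targets":{"type":"array"},"grip_force":{"type":"number"}},"required":["targets"]}

```bash
mkdir -p pics
cat > h.py <<'E'
import numpy as np, cv2
from station import arm, viewer, ticket
def K(name):
    c=viewer.calibration(name); f=210/np.tan(np.radians(c['fov_y'])/2)
    return np.array([[f,0,c['cx']],[0,f,c['cy']],[0,0,1.]]),np.array(c['distortion'],float),np.array(c['world_to_cam'],float)
def ray(name,px):
    k,d,T=K(name); u=cv2.undistortPoints(np.array(px,float).reshape(-1,1,2),k,d).reshape(-1,2)
    D=np.c_[u[:,0],-u[:,1],-np.ones(len(u))]; R=T[:3,:3]
    return -R.T@T[:3,3], D@R
def onz(name,px,z):
    o,D=ray(name,px); z=np.broadcast_to(z,len(D)); s=(z-o[2])/D[:,2]; return o+D*s[:,None]
def proj(name,P):
    k,d,T=K(name); P=np.array(P,float).reshape(-1,3)@T[:3,:3].T+T[:3,3]; P=P*[1,-1,-1]
    return cv2.projectPoints(P,np.zeros(3),np.zeros(3),k,d)[0].reshape(-1,2)
def cloud(name,dep):
    h,w=dep.shape; v,u=np.mgrid[:h,:w]; o,D=ray(name,np.c_[u.ravel(),v.ravel()])
    return (o+D*dep.ravel()[:,None]).reshape(h,w,3)
def grab(name,tag):
    p,d=viewer.grab_frame(name); cv2.imwrite(f'pics/{tag}.png',p[:,:,::-1]); np.savez(f'pics/{tag}.npz',p=p,d=d); return p,d
E
python3 - <<'E'
from h import *
for n in('top','side'):
    grab(n,n+'0'); c=viewer.calibration(n); print(n,c['fov_y'],c['cx'],c['cy'],c['distortion'],-np.array(c['world_to_cam'])[:3,:3].T@np.array(c['world_to_cam'])[:3,3])
s=arm.get_state(); print(s)
E
```

```text
top 48.766910689992045 276.0898310731541 206.46271605403214 [-0.06259381  0.          0.          0.          0.        ] [ 0.39556203 -0.09815164  1.26109003]
side 53.33760963734711 286.98972344640913 212.67152811206748 [-0.02746568  0.          0.          0.          0.        ] [0.32875981 0.51806298 0.6893409 ]
{'t': 0.1, 'q': array([-9.43893252e-01,  3.59320804e-01,  1.10900749e-02, -3.11549632e-04,
       -1.22412819e+00, -2.88033432e-01]), 'qd': array([-0.00310226, -0.00216216,  0.00230683,  0.00097791, -0.00057068,
        0.00017181]), 'joint_efforts': array([ 4.80056369e-04, -5.84162521e+01,  2.93751007e+01,  7.01547280e+00,
        1.02054072e-02, -5.66768222e-05]), 'eef_pos': array([ 0.22414554, -0.63618807,  0.22568598]), 'ee_rot': array([-3.14142955e+00, -1.58142206e-03,  1.90955976e+00]), 'force': array([-0.89208221,  0.56357758,  0.44840228]), 'moment': array([-0.03828979, -0.04948112, -0.01684105]), 'width': 0.08763531710274308}
```

View pics/top0.png

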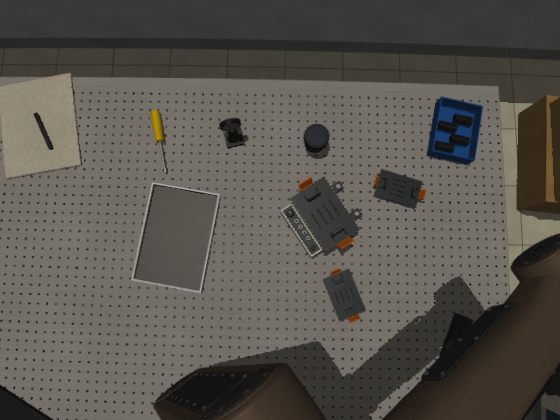

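View pics/side0.png

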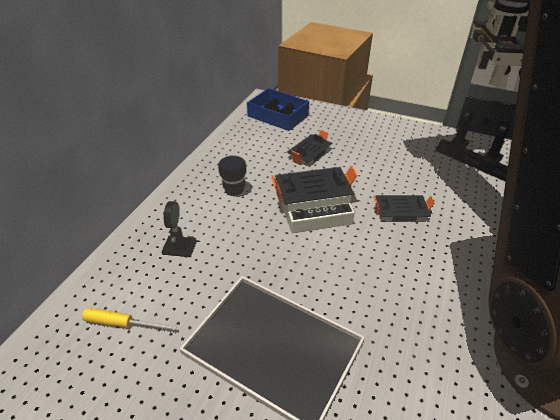

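Candidates for the cover: on the white box at top (325,217); loose small ones at (399,188) and (344,295). I choose the one on the box, the largest and the only one with a control strip beside it. Next I check a close crop and measure.

Run:
```python
from h import *
z=np.load('pics/top0.npz'); p,d=z['p'],z['d']
c=cv2.resize(p[165:270,265:380],None,fx=5,fy=5,interpolation=cv2.INTER_CUBIC); cv2.imwrite('pics/crop_top.png',c[:,:,::-1])
z2=np.load('pics/side0.npz'); c=cv2.resize(z2['p'][155:240,260:370],None,fx=6,fy=6,interpolation=cv2.INTER_CUBIC); cv2.imwrite('pics/crop_side.png',c[:,:,::-1])
C=cloud('top',d)
for px in [(325,217),(399,188),(344,295),(176,237),(306,184),(345,243),(316,135),(450,280),(231,123),(230,140)]: print(px,C[px[1],px[0]].round(3))
hsv=cv2.cvtColor(p,cv2.COLOR_RGB2HSV)
m=((hsv[...,0]<14)&(hsv[...,1]>170)&(hsv[...,2]>90)).astype(np.uint8)
n,l,s,ce=cv2.connectedComponentsWithStats(m)
for i in range(1,n):
  if s[i,4]>15:
    q=C[l==i]; print(s[i],ce[i].round(1),np.median(q,0).round(3),q[:,2].min().round(3),q[:,2].max().round(3))
```

```text
(325, 217) [ 0.545 -0.232  0.062]
(399, 188) [ 0.634 -0.44   0.02 ]
(344, 295) [ 0.343 -0.288  0.018]
(176, 237) [0.49  0.168 0.001]
(306, 184) [ 0.629 -0.181  0.073]
(345, 243) [ 0.476 -0.28   0.086]
(316, 135) [ 0.76  -0.206  0.082]
(450, 280) [ 0.385 -0.582 -0.003]
(231, 123) [0.774 0.015 0.123]
(230, 140) [0.763 0.028 0.01 ]
[299 177  12   9  20] [304.8 180.6] [ 0.637 -0.177  0.088] -0.003 0.098
[419 190   7   9  44] [421.7 193.9] [ 0.617 -0.5    0.029] 0.017 0.039
[336 238  18  11  84] [345.  242.5] [ 0.477 -0.282  0.079] -0.004 1.261
[331 268   9   7  27] [335.1 271.7] [ 0.403 -0.263  0.031] 0.018 1.261
[348 314  12   8  43] [353.7 317.9] [ 0.285 -0.312  0.032] 0.001 0.039
```

Run:
```python
from h import *
z=np.load('pics/top0.npz'); p,d=z['p'],z['d']; C=cloud('top',d)
# plate: height ~0.064
v,u=np.mgrid[:420,:560]
m=(np.abs(C[...,2]-0.064)<0.006)&(u>270)&(u<375)&(v>165)&(v<265)&(p.sum(2)<260)
m=m.astype(np.uint8)
n,l,s,ce=cv2.connectedComponentsWithStats(m); i=1+s[1:,4].argmax(); print(s[i])
cn=max(cv2.findContours((l==i).astype(np.uint8),0,2)[0],key=cv2.contourArea)
P=onz('top',cn.reshape(-1,2),0.064)
print('plate',cv2.minAreaRect((P[:,:2]*1000).astype(np.float32)))
# tray rim
g=p.min(2); hs=cv2.cvtColor(p,cv2.COLOR_RGB2HSV)
mk=(g>150)&(u>120)&(u<230)&(v>170)&(v<305)
n,l,s,ce=cv2.connectedComponentsWithStats(mk.astype(np.uint8)); i=1+s[1:,4].argmax(); print(s[i])
cn=max(cv2.findContours((l==i).astype(np.uint8),0,2)[0],key=cv2.contourArea)
P=onz('top',cn.reshape(-1,2),0.016)
print('tray outer',cv2.minAreaRect((P[:,:2]*1000).astype(np.float32)))
```

```text
[ 291  177   69   75 2477]
plate ((554.523193359375, -230.65414428710938), (176.98117065429688, 108.83195495605469), 34.204803466796875)
[198 254  10  39  45]
tray outer ((393.8878173828125, 87.11785125732422), (5.355286598205566, 102.9564437866211), 78.73033905029297)
```

```bash
ls pics
```

```text
crop_side.png
crop_top.png
side0.npz
side0.png
top0.npz
top0.png
```

View pics/crop_top.png

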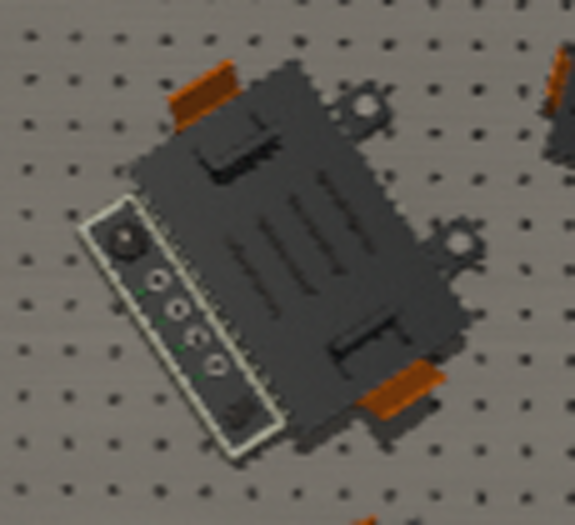

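View pics/crop_side.png

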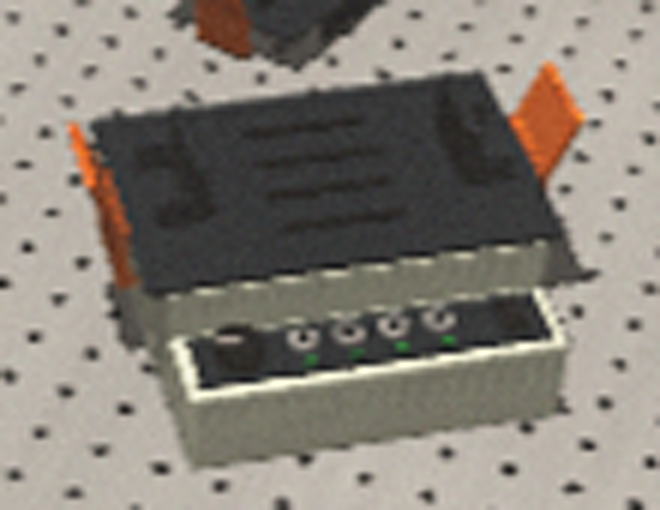

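```bash
cat > meas.py <<'E'
from h import *
def orange(p,up=4):
    b=cv2.resize(p,None,fx=up,fy=up,interpolation=cv2.INTER_CUBIC); h=cv2.cvtColor(b,cv2.COLOR_RGB2HSV)
    return ((h[...,0]<16)&(h[...,1]>150)&(h[...,2]>70)).astype(np.uint8)
def rects(p,roi,up=4):
    m=orange(p,up); r=np.zeros_like(m); u0,v0,u1,v1=[int(a*up) for a in roi]; r[v0:v1,u0:u1]=m[v0:v1,u0:u1]
    cs=[c for c in cv2.findContours(r,0,1)[0] if cv2.contourArea(c)>10*up*up/4]
    return [(c.reshape(-1,2)+.5)/up-.5 for c in cs]
E
python3 - <<'E'
from meas import *
z=np.load('pics/top0.npz'); p,d=z['p'],z['d']
th=np.radians(34.2)
for it in range(1):
  ex=np.array([np.cos(th),np.sin(th)]); ey=np.array([-ex[1],ex[0]])
  out=[]
  for c in rects(p,(290,165,365,262)):
    P=onz('top',c,0.0915)[:,:2]; s=P@ex; t=P@ey
    print(len(c),'px',c.mean(0).round(1),'s',s.min().round(4),s.max().round(4),'t',t.min().round(4),t.max().round(4))
    # outer edge line fit
    sign=1 if s.mean()>0.44 else -1
    sel=(sign*s>(sign*s).max()-0.006); tt=t[sel]; 
    k=np.polyfit(t[sel],s[sel],1); print('outer edge slope deg',np.degrees(np.arctan(k[0])),'t range',tt.min(),tt.max())
# whole dark plate, long sides at z=.064
C=cloud('top',d)
# yaw via strip white border left edge & plate -y side
v,u=np.mgrid[:420,:560]
m=((np.abs(C[...,2]-0.064)<0.008)&(u>270)&(u<375)&(v>165)&(v<265)).astype(np.uint8)
P=onz('top',np.c_[u[m>0],v[m>0]],0.064)[:,:2]; s=P@ex;t=P@ey
for a in np.arange(s.min(),s.max(),.012):
  q=(s>=a)&(s<a+.012); print(round(a,3),t[q].min().round(4),t[q].max().round(4))
cv2.imwrite('pics/m0.png',cv2.resize(m[160:270,260:380]*255,None,fx=4,fy=4))
# tray
for name,roi in(('top',(120,170,230,305)),):
  x0,y0,x1,y1=roi
  g=cv2.resize(p,None,fx=4,fy=4,interpolation=cv2.INTER_CUBIC).astype(int).min(2)
  print(np.percentile(g[y0*4:y1*4,x0*4:x1*4],[5,25,50,75,90,97]))
  print(p[237,176],p[237,120],p[190,145:165].tolist(),p[230,135:150].tolist())
E
```

```text
151 px [344.7 242.6] s 0.2284 0.246 t -0.5213 -0.4755
outer edge slope deg -0.8667370353353291 t range -0.5212543313519382 -0.4809961478047011
154 px [305.3 183.7] s 0.4089 0.4279 t -0.5208 -0.4767
outer edge slope deg 0.27024623875329673 t range -0.5163455822068216 -0.47668658549204823
0.24 -0.5542 -0.4495
0.252 -0.555 -0.4474
0.264 -0.5551 -0.4473
0.276 -0.5545 -0.4473
0.288 -0.5546 -0.4481
0.3 -0.5547 -0.4473
0.312 -0.5563 -0.4473
0.324 -0.5571 -0.4473
0.336 -0.5565 -0.4473
0.348 -0.5566 -0.4473
0.36 -0.5568 -0.4473
0.372 -0.5569 -0.4473
0.384 -0.557 -0.4473
0.396 -0.5564 -0.4473
0.408 -0.5549 -0.4495
[ 74.  78.  98. 104. 105. 134.]
[89 85 80] [115 110 102] [[116, 111, 105], [114, 110, 103], [115, 112, 104], [115, 111, 103], [115, 112, 104], [152, 152, 141], [147, 148, 139], [81, 80, 74], [33, 31, 29], [77, 75, 70], [84, 80, 75], [82, 80, 75], [83, 81, 75], [83, 79, 74], [83, 81, 75], [83, 80, 74], [84, 81, 75], [84, 81, 77], [85, 81, 77], [85, 82, 77]] [[116, 112, 105], [118, 114, 106], [118, 113, 106], [119, 114, 106], [118, 113, 105], [119, 114, 106], [140, 137, 130], [162, 163, 156], [110, 110, 105], [41, 40, 36], [74, 73, 68], [83, 80, 75], [84, 81, 75], [84, 82, 77], [84, 83, 77]]
```

Run:
```python
from meas import *
z=np.load('pics/top0.npz'); p,d=z['p'],z['d']
up=4
b=cv2.resize(p,None,fx=up,fy=up,interpolation=cv2.INTER_CUBIC).astype(int).min(2)
m=np.zeros(b.shape,np.uint8); m[178*4:298*4,128*4:224*4]=(b>126)[178*4:298*4,128*4:224*4]
n,l,s,ce=cv2.connectedComponentsWithStats(m); i=1+s[1:,4].argmax()
pts=np.argwhere(l==i)[:,::-1]; print(s[i])
P=onz('top',(pts+.5)/up-.5,0.016)[:,:2]
print('tray',cv2.minAreaRect((P*1000).astype(np.float32)))
# tabs in both views: project predicted top corners
th=np.radians(34.2)
ex=np.array([np.cos(th),np.sin(th)]); ey=np.array([-ex[1],ex[0]]); c=.3282*ex-.500*ey
print('c',c)
for n in('top','side'):
    q=np.load(f'pics/{n}0.npz')['p'].copy(); 
    def P3(x,y,z): 
        a=c+x*ex+y*ey; return [a[0],a[1],z]
    pl=[P3(84*.001*i,.054*j,.064) for i,j in((1,1),(1,-1),(-1,-1),(-1,1))]
    ta=[P3(sg*x,y,zz) for sg in(1,-1) for x,y,zz in((.098,.02,.091),(.098,-.02,.091),(.087,-.02,.064),(.087,.02,.064))]
    f=[P3(sg*.055,y,.092) for sg in(1,-1) for y in(.02,-.02)]
    st=[P3(i*.075,.091,.04) for i in(1,-1)]
    U=5;x0,y0=(270,165) if n=='top' else (262,155)
    im=cv2.resize(q[y0:y0+100,x0:x0+105],None,fx=U,fy=U,interpolation=cv2.INTER_CUBIC)
    def tr(P): return ((proj(n,P)-[x0,y0]+.5)*U).astype(np.int32)
    cv2.polylines(im,[tr(pl)],1,(0,255,0),1)
    for k in(0,4): cv2.polylines(im,[tr(ta[k:k+4])],1,(0,255,255),1)
    for k in(0,2): cv2.polylines(im,[tr(f[k:k+2])],0,(255,0,255),1)
    cv2.polylines(im,[tr(st)],0,(255,255,0),1)
    cv2.imwrite(f'pics/ov_{n}.png',im[:,:,::-1])
```

```text
[ 525  728  355  445 8533]
tray ((490.77996826171875, 166.4890594482422), (191.6000213623047, 272.0797424316406), 80.93803405761719)
c [ 0.55248953 -0.22906452]
```

View pics/ov_top.png

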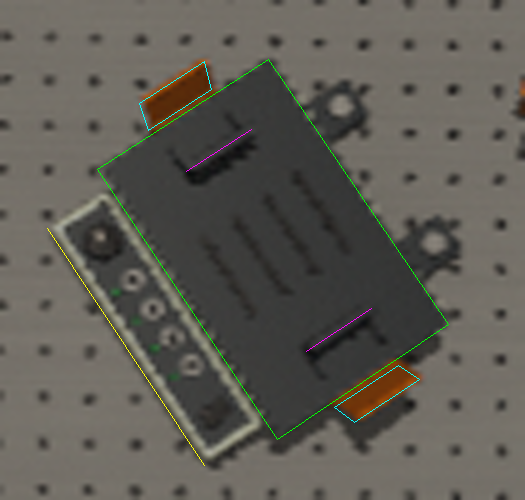

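View pics/ov_side.png

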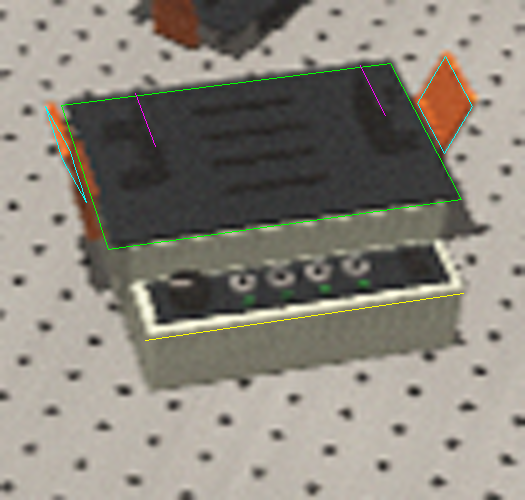

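Request:
{"op": "step_arm", "data": {"targets": [[[0.024,0.042,0],[0,0,0],1],[[0.024,0.042,0],[0,0,0],1],[[0.024,0.042,0],[0,0,0],1],[[0.024,0.042,0],[0,0,0],1],[[0.024,0.042,0],[0,0,0],1],[[0.024,0.042,0],[0,0,0],1],[[0.024,0.042,0],[0,0,0],1],[[0.024,0.042,0],[0,0,0],1]], "grip_force": 20}}

```text
t: 0.9
eef_pos: [0.4782, -0.342, 0.2264]
ee_rot: [-3.141, -0.0, 1.91]
force: [0.3, -0.8, 0.2]
width: 0.0874
```

Request:
{"op": "step_arm", "data": {"targets": [[[0.024,0.042,0],[0,0,0],1],[[0.024,0.042,0],[0,0,0],1],[[0.024,0.042,0],[0,0,0],1],[[0.024,0.042,0],[0,0,0],1],[[0,0,0],[0,0,-8.5],1],[[0,0,0],[0,0,-8.5],1],[[0,0,0],[0,0,-8.5],1],[[0,0,0],[0,0,-8.5],1]]}}

```text
t: 1.7
eef_pos: [0.6038, -0.1971, 0.2259]
ee_rot: [-3.141, -0.001, 2.51]
force: [-0.3, 0.8, -0.9]
width: 0.0874
```

Request:
{"op": "step_arm", "data": {"targets": [[[0,0,0],[0,0,-8.5],1],[[0,0,0],[0,0,-8.5],1],[[0,0,0],[0,0,-8.5],1],[[0,0,0],[0,0,-8.5],1],[[0,0,0],[0,0,-8.5],1],[[0,0,0],[0,0,-8.5],1],[[0,0,0],[0,0,-8.5],1],[[0,0,0],[0,0,-8.5],1]]}}

```text
t: 2.5
eef_pos: [0.6036, -0.1974, 0.226]
ee_rot: [3.141, -0.001, -2.587]
force: [-0.0, 0.3, -0.9]
width: 0.0877
```

Request:
{"op": "step_arm", "data": {"targets": [[[-0.01,0.001,0],[0,0,-2.4],1],[[0,0,0.03],[0,0,0],1],[[0,0,0.03],[0,0,0],1],[[0,0,0.03],[0,0,0],1],[[0,0,0.01],[0,0,0],1],[[0,0,0],[0,0,0],1],[[0,0,0],[0,0,0],1],[[0,0,0],[0,0,0],1]]}}

```text
t: 3.3
eef_pos: [0.6131, -0.1916, 0.1284]
ee_rot: [-3.14, 0.002, -2.551]
force: [0.3, 0.2, 0.1]
width: 0.0877
```

Run:
```python
from h import *
p,_=grab('top','top1'); q,_=grab('side','side1')
a=cv2.resize(p[140:270,250:390],None,fx=4,fy=4,interpolation=cv2.INTER_CUBIC)
cv2.imwrite('pics/c1t.png',a[:,:,::-1])
a=cv2.resize(q[90:240,210:380],None,fx=4,fy=4,interpolation=cv2.INTER_CUBIC)
cv2.imwrite('pics/c1s.png',a[:,:,::-1])
s=arm.get_state(); print(s['eef_pos'],np.degrees(s['ee_rot']),s['force'],s['q'])
```

```text
[ 0.61273472 -0.19147306  0.12809817] [-1.79916480e+02  1.06247402e-01 -1.46180695e+02] [-0.39282966  0.13598078 -0.25161571] [ 6.44983585e-04  3.78613030e-01 -1.95277848e-01  2.15232219e-04
 -9.94553653e-01  5.89494823e-01]
```

View pics/c1t.png

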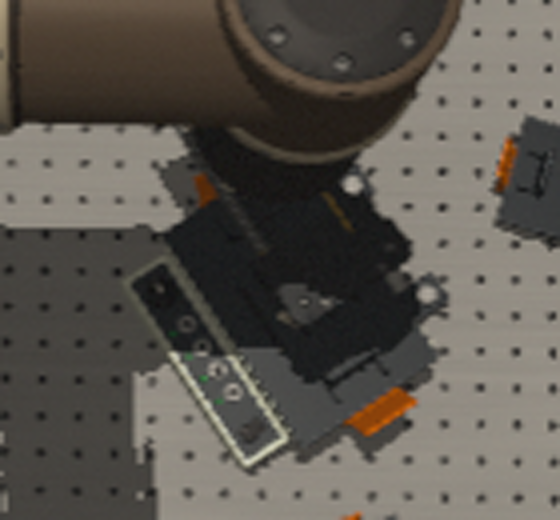

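View pics/c1s.png

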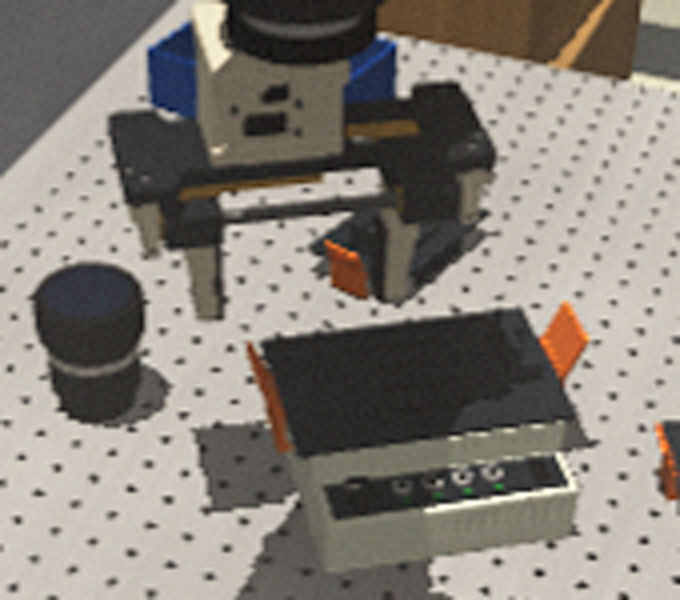

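Request:
{"op": "step_arm", "data": {"targets": [[[0.001,0.001,0.015],[0,0,0],1],[[0,0,0.015],[0,0,0],1],[[0,0,0.012],[0,0,0],1],[[0,0,0.008],[0,0,0],1],[[0,0,0.004],[0,0,0],1],[[0,0,0.002],[0,0,0],1],[[0,0,0],[0,0,0],1],[[0,0,0],[0,0,0],1]]}}

```text
t: 4.2
eef_pos: [0.6109, -0.1912, 0.071]
ee_rot: [-3.141, 0.001, -2.551]
force: [0.4, -0.1, 0.4]
width: 0.088
```

Run:
```python
from h import *
q,_=grab('side','side2')
a=cv2.resize(q[90:240,210:380],None,fx=4,fy=4,interpolation=cv2.INTER_CUBIC)
cv2.imwrite('pics/c2s.png',a[:,:,::-1])
s=arm.get_state(); print(s['eef_pos'],np.degrees(s['ee_rot']),s['force'])
```

```text
[ 0.61090532 -0.19119135  0.071088  ] [-1.79968928e+02  3.33478939e-02 -1.46180380e+02] [ 0.77496063 -0.0420634   0.28282223]
```

View pics/c2s.png

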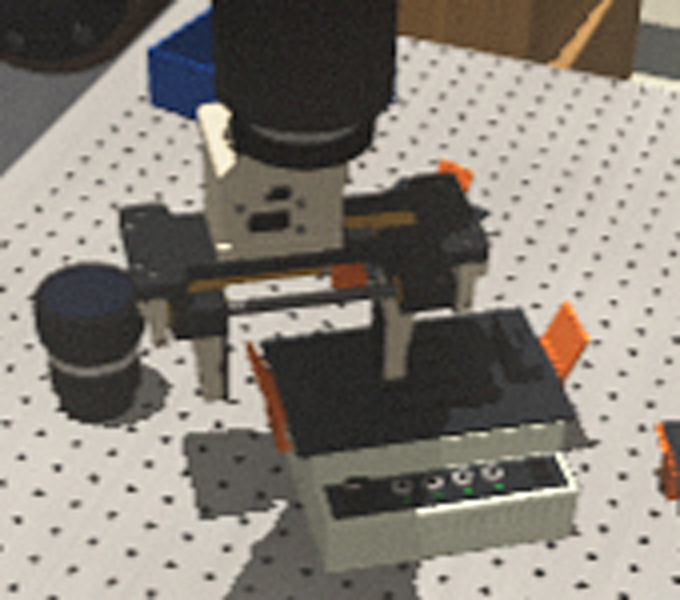

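Request:
{"op": "step_arm", "data": {"targets": [[[0,0,0.0025],[0,0,0],0.8],[[0,0,0],[0,0,0],0.5],[[0,0,0],[0,0,0],0.3],[[0,0,0],[0,0,0],0.15],[[0,0,0],[0,0,0],0.1],[[0,0,0],[0,0,0],0.05],[[0,0,0],[0,0,0],0],[[0,0,0],[0,0,0],0]], "grip_force": 20}}

```text
t: 5.05
eef_pos: [0.6128, -0.1902, 0.0692]
ee_rot: [-3.14, 0.004, -2.551]
force: [3.2, 5.1, 3.8]
width: 0.0442
```

Request:
{"op": "step_arm", "data": {"targets": [[[0,0,0],[0,0,0],-0.05],[[0,0,0],[0,0,0],-0.1],[[0,0,0],[0,0,0],-0.14],[[0,0,0],[0,0,0],-0.18],[[0,0,0],[0,0,0],-0.2],[[0,0,0],[0,0,0],-0.22],[[0,0,0],[0,0,0],-0.22],[[0,0,0],[0,0,0],-0.22]], "grip_force": 20}}

```text
t: 5.85
eef_pos: [0.6096, -0.1923, 0.0691]
ee_rot: [-3.141, -0.002, -2.551]
force: [-3.6, -1.8, 11.0]
width: 0.0357
```

Run:
```python
from h import *
q,_=grab('side','side3')
a=cv2.resize(q[110:240,230:380],None,fx=4,fy=4,interpolation=cv2.INTER_CUBIC)
cv2.imwrite('pics/c3s.png',a[:,:,::-1])
s=arm.get_state(); print(s['eef_pos'],np.degrees(s['ee_rot']),s['force'],s['width'])
```

```text
[ 0.60967559 -0.19229801  0.06919591] [-1.79973353e+02 -9.89845901e-02 -1.46175808e+02] [-3.36841282 -2.238599   10.59112817] 0.03583638514048599
```

View pics/c3s.png

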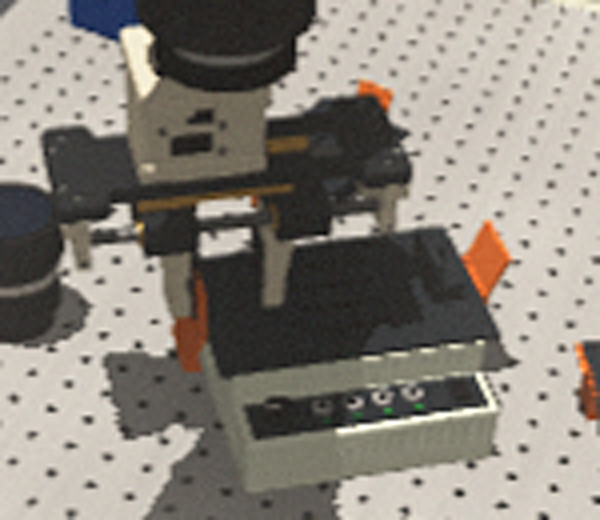

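Request:
{"op": "step_arm", "data": {"targets": [[[0.00015,0,-0.0024],[0,-0.93,0],-0.22],[[0.00015,0,-0.0024],[0,-0.93,0],-0.22],[[0.00015,0,-0.0024],[0,-0.93,0],-0.22],[[0.00015,0,-0.0024],[0,-0.93,0],-0.22],[[0.00015,0,-0.0024],[0,-0.93,0],-0.22],[[0.00015,0,-0.0024],[0,-0.93,0],-0.22],[[0.00015,0,-0.0024],[0,-0.93,0],-0.22],[[0,0,0],[0,0,0],-0.22]]}}

```text
t: 6.7
eef_pos: [0.6087, -0.1924, 0.085]
ee_rot: [3.141, 0.115, -2.552]
force: [-0.3, 0.0, -1.4]
width: 0.0355
```

Run:
```python
from h import *
q,_=grab('side','side4')
a=cv2.resize(q[110:240,230:380],None,fx=4,fy=4,interpolation=cv2.INTER_CUBIC)
cv2.imwrite('pics/c4s.png',a[:,:,::-1])
s=arm.get_state(); print(s['eef_pos'],np.degrees(s['ee_rot']),s['force'],s['width'])
```

```text
[ 0.60878812 -0.19233614  0.08489072] [ 179.99296544    6.53574722 -146.22990844] [-0.83170507 -0.38319743 -2.26421658] 0.03534404363431846
```

View pics/c4s.png

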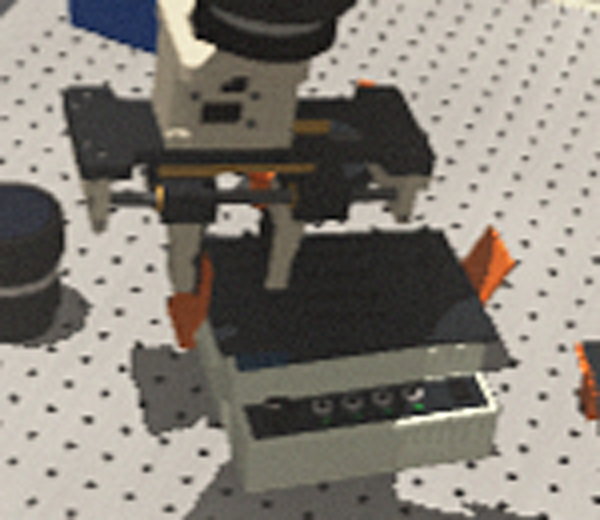

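Request:
{"op": "step_arm", "data": {"targets": [[[0,0,0],[0,0,0],-0.1],[[0,0,0],[0,0,0],0],[[0,0,0],[0,0,0],0.1],[[0,0,0],[0,0,0],0.3],[[0,0,0],[0,0,0],0.6],[[0,0,0],[0,0,0],1],[[0,0,0],[0,0,0],1],[[0,0,-0.01],[0,0,0],1]]}}

```text
t: 7.55
eef_pos: [0.6068, -0.1928, 0.0935]
ee_rot: [3.139, 0.111, -2.552]
force: [0.4, -0.4, -0.7]
width: 0.0821
```

Request:
{"op": "step_arm", "data": {"targets": [[[0,0,-0.03],[0,0,0],1],[[0,0,-0.03],[0,0,0],1],[[0.02,0,-0.01],[0,0,0],1],[[0.03,0,0],[0,0,0],1],[[0.03,0,0],[0,0,0],1],[[0.03,0,0],[0,0,0],1],[[0.02,0,0],[0,0,0],1],[[0,0,0],[0,0,0],1]]}}

```text
t: 8.35
eef_pos: [0.4918, -0.2703, 0.1497]
ee_rot: [3.141, 0.113, -2.554]
force: [0.6, 0.5, 0.3]
width: 0.0874
```

Run:
```python
from h import *
q,_=grab('side','side5'); p,_=grab('top','top5')
a=cv2.resize(q[90:240,230:400],None,fx=4,fy=4,interpolation=cv2.INTER_CUBIC)
cv2.imwrite('pics/c5s.png',a[:,:,::-1])
a=cv2.resize(p[140:270,250:390],None,fx=4,fy=4,interpolation=cv2.INTER_CUBIC)
cv2.imwrite('pics/c5t.png',a[:,:,::-1])
s=arm.get_state(); print(s['eef_pos'],np.degrees(s['ee_rot']),s['force'],s['width'])
```

```text
[ 0.49409153 -0.26961794  0.14996001] [-179.96587637    6.5335013  -146.24287132] [0.31565531 0.1123494  0.51766062] 0.08788465367081214
```

View pics/c5s.png

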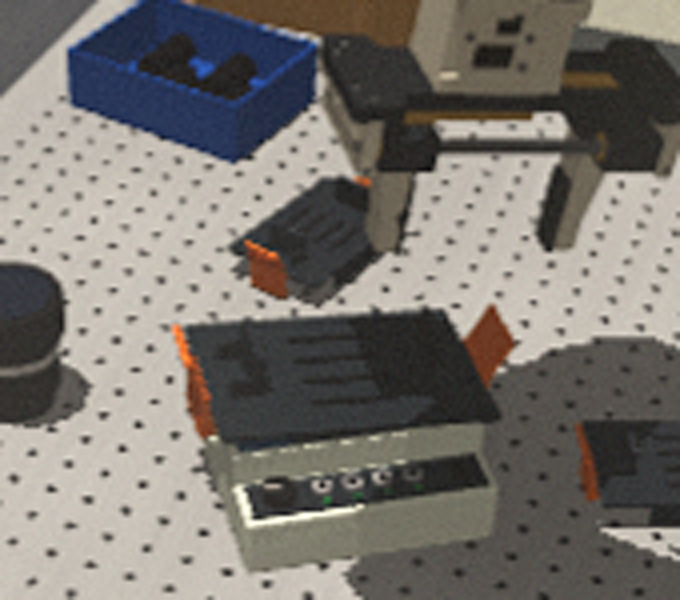

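View pics/c5t.png

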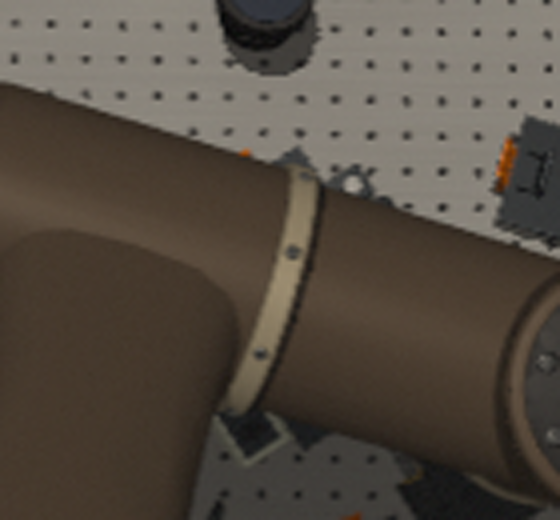

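Request:
{"op": "step_arm", "data": {"targets": [[[0.001,-0.001,0.015],[0,2.5,0],1],[[0.001,0,0.015],[0,0,0],1],[[0.001,0,0.015],[0,0,0],1],[[0.001,0,0.014],[0,0,0],1],[[0.001,0,0.008],[0,0,0],1],[[0.0004,0,0.005],[0,0,0],1],[[0.0002,0,0.003],[0,0,0],1],[[0,0,0],[0,0,0],1]]}}

```text
t: 9.25
eef_pos: [0.4952, -0.2697, 0.0743]
ee_rot: [-3.142, 0.07, -2.551]
force: [-0.7, -0.3, 0.3]
width: 0.0874
```

Run:
```python
from h import *
q,_=grab('side','side6')
a=cv2.resize(q[90:240,230:400],None,fx=4,fy=4,interpolation=cv2.INTER_CUBIC)
cv2.imwrite('pics/c6s.png',a[:,:,::-1])
s=arm.get_state(); print(s['eef_pos'],np.degrees(s['ee_rot']),s['force'],s['width'])
```

```text
[ 0.49532505 -0.26981505  0.07466108] [-179.97554618    4.02477271 -146.17490634] [ 0.40464744 -0.00116496  0.48050608] 0.08740195731329449
```

View pics/c6s.png

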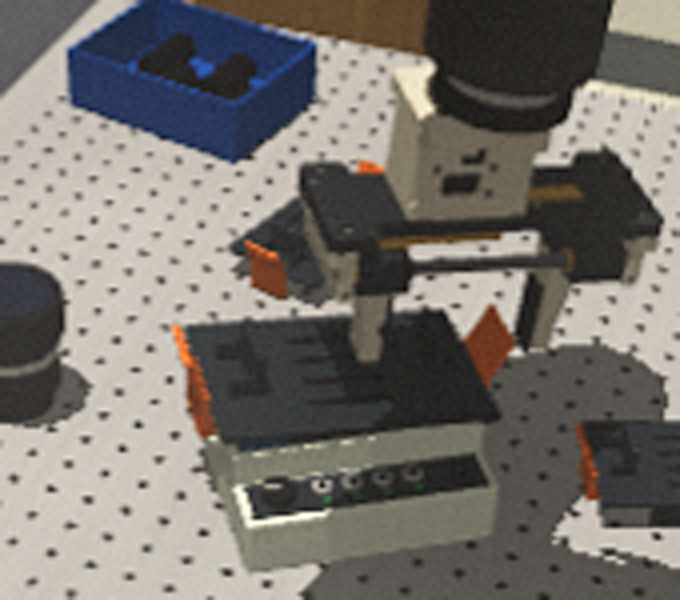

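Request:
{"op": "step_arm", "data": {"targets": [[[0.001,0,0.003],[0,0,0],0.8],[[0.0007,0,0.0025],[0,0,0],0.5],[[0,0,0],[0,0,0],0.3],[[0,0,0],[0,0,0],0.15],[[0,0,0],[0,0,0],0.1],[[0,0,0],[0,0,0],0.05],[[0,0,0],[0,0,0],0],[[0,0,0],[0,0,0],0]], "grip_force": 20}}

```text
t: 10.1
eef_pos: [0.4922, -0.2713, 0.069]
ee_rot: [3.141, 0.067, -2.551]
force: [-7.0, -5.1, 5.2]
width: 0.0443
```

Request:
{"op": "step_arm", "data": {"targets": [[[0,0,0],[0,0,0],-0.05],[[0,0,0],[0,0,0],-0.1],[[0,0,0],[0,0,0],-0.14],[[0,0,0],[0,0,0],-0.18],[[0,0,0],[0,0,0],-0.2],[[0,0,0],[0,0,0],-0.22],[[0,0,0],[0,0,0],-0.22],[[0,0,0],[0,0,0],-0.22]], "grip_force": 20}}

```text
t: 10.9
eef_pos: [0.4949, -0.2703, 0.0692]
ee_rot: [-3.14, 0.071, -2.551]
force: [0.4, 3.6, 6.3]
width: 0.0356
```

Run:
```python
from h import *
q,_=grab('side','side7')
a=cv2.resize(q[90:240,230:400],None,fx=4,fy=4,interpolation=cv2.INTER_CUBIC)
cv2.imwrite('pics/c7s.png',a[:,:,::-1])
s=arm.get_state(); print(s['eef_pos'],np.degrees(s['ee_rot']),s['force'],s['width'])
```

```text
[ 0.49499564 -0.27029866  0.06920026] [-179.93484408    4.08838214 -146.1632613 ] [0.7579532  3.20493784 6.72967259] 0.03554781424166854
```

View pics/c7s.png

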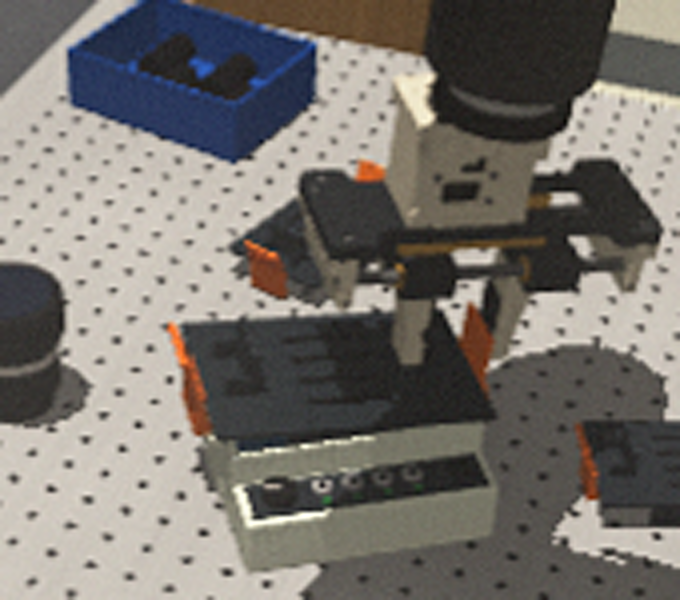

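Request:
{"op": "step_arm", "data": {"targets": [[[0,0,0],[0,0,0],-0.24],[[0,0,0],[0,0,0],-0.24],[[-0.0002,0,-0.003],[0,0,0],-0.24],[[-0.0003,0,-0.004],[0,0,0],-0.24],[[-0.0003,0,-0.005],[0,0,0],-0.24],[[-0.0004,0,-0.006],[0,0,0],-0.24],[[-0.0004,0,-0.006],[0,0,0],-0.24],[[0,0,0],[0,0,0],-0.24]], "grip_force": 27}}

```text
t: 11.75
eef_pos: [0.4945, -0.2708, 0.094]
ee_rot: [-3.14, 0.071, -2.551]
force: [0.1, -0.1, -1.2]
width: 0.0353
```

Run:
```python
from h import *
q,_=grab('side','side8')
a=cv2.resize(q[90:240,230:400],None,fx=4,fy=4,interpolation=cv2.INTER_CUBIC)
cv2.imwrite('pics/c8s.png',a[:,:,::-1])
s=arm.get_state(); print(s['eef_pos'],np.degrees(s['ee_rot']),s['force'],s['width'],s['moment'])
```

```text
[ 0.49417943 -0.27063784  0.09343284] [-179.95020861    4.05893583 -146.18825878] [-0.28772016  0.61345697 -1.26283394] 0.03534792516678711 [-0.26262741  0.48611862 -0.03543597]
```

View pics/c8s.png

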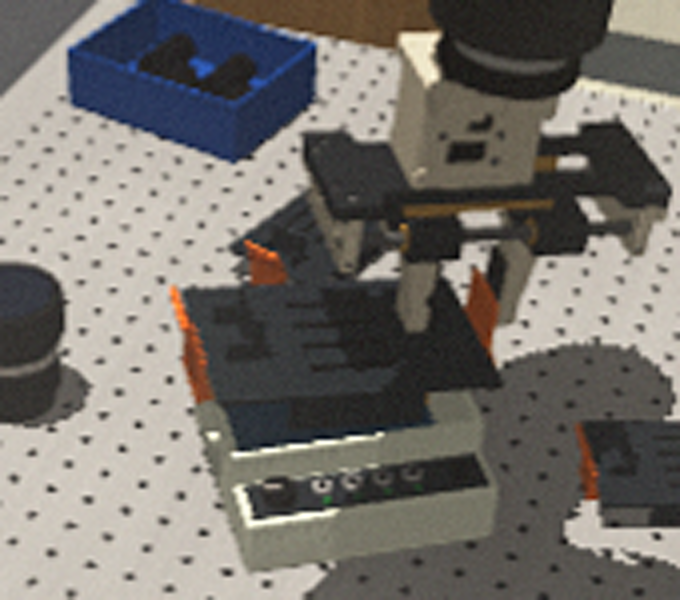

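Request:
{"op": "step_arm", "data": {"targets": [[[-0.0006,0,-0.008],[0,0,0],-0.24],[[-0.0008,0,-0.012],[0,0,0],-0.24],[[-0.001,0,-0.015],[0,0,0],-0.24],[[-0.001,0,-0.015],[0,0,0],-0.24],[[-0.001,0,-0.015],[0,0,0],-0.24],[[-0.0008,0,-0.012],[0,0,0],-0.24],[[-0.0006,0,-0.008],[0,0,0],-0.24],[[0,0,0],[0,0,0],-0.24]]}}

```text
t: 12.6
eef_pos: [0.4944, -0.2708, 0.1795]
ee_rot: [-3.14, 0.072, -2.551]
force: [0.0, 1.4, -1.7]
width: 0.0351
```

Run:
```python
from h import *
q,_=grab('side','side9')
a=cv2.resize(q[20:240,210:430],None,fx=2.7,fy=2.7,interpolation=cv2.INTER_CUBIC)
cv2.imwrite('pics/c9s.png',a[:,:,::-1])
s=arm.get_state(); print(s['eef_pos'],np.degrees(s['ee_rot']),s['force'],s['width'],s['moment'])
```

```text
[ 0.49383103 -0.27060709  0.17839054] [-179.97074049    4.04954459 -146.19072599] [-0.48825009  0.30454188 -2.29256347] 0.03535408846943376 [-0.22879531  0.49669289  0.01208779]
```

View pics/c9s.png

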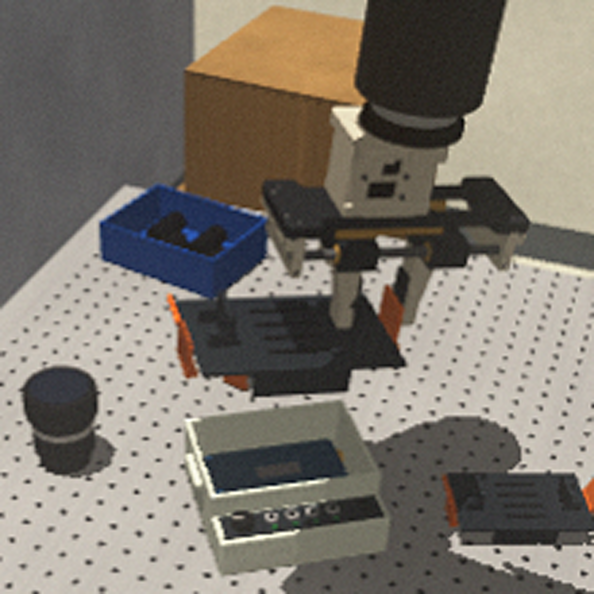

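Request:
{"op": "step_arm", "data": {"targets": [[[0,0,0],[0,2,0],-0.24],[[0,0,0],[0,2,0],-0.24],[[0,0,0],[0,0,4],-0.24],[[0,0,0],[0,0,6],-0.24],[[0,0,0],[0,0,6],-0.24],[[0,0,0],[0,0,6],-0.24],[[0,0,0],[0,0,6],-0.24],[[0,0,0],[0,0,6],-0.24]]}}

```text
t: 13.45
eef_pos: [0.4932, -0.2704, 0.1769]
ee_rot: [3.141, -0.002, 3.134]
force: [-0.2, 0.5, -1.7]
width: 0.0352
```

Request:
{"op": "step_arm", "data": {"targets": [[[0,0,0],[0,0,6],-0.24],[[0,0,0],[0,0,3],-0.24],[[0,0,0],[0,0,0],-0.24],[[0,0,0],[0,0,0],-0.24],[[0,0,0],[0,0,0],-0.24],[[0,0,0],[0,0,0],-0.24],[[0,0,0],[0,0,0],-0.24],[[0,0,0],[0,0,0],-0.24]]}}

```text
t: 14.25
eef_pos: [0.4937, -0.2706, 0.178]
ee_rot: [3.141, 0.0, 2.981]
force: [0.8, -0.4, -2.4]
width: 0.0354
```

Run:
```python
from h import *
q,_=grab('side','side10')
cv2.imwrite('pics/c10s.png',q[:,:,::-1])
s=arm.get_state(); print(s['eef_pos'],np.degrees(s['ee_rot']),s['force'],s['width'],s['q'])
from scipy.spatial.transform import Rotation as R
Rm=R.from_euler('xyz',s['ee_rot']).as_matrix()
print(Rm.T@(np.array([.432,.175,s['eef_pos'][2]])-s['eef_pos']))
```

```text
[ 0.49371188 -0.27060299  0.17801321] [1.79991111e+02 1.19551425e-02 1.70821097e+02] [ 0.48800887  0.11698506 -2.72174771] 0.03579163610925919 [-1.53862496e-01  2.13006183e-01 -3.07904773e-01 -1.77363061e-04
 -1.04967574e+00 -6.25127926e-03]
[1.32003220e-01 4.30052935e-01 3.91777004e-05]
```

View pics/c10s.png

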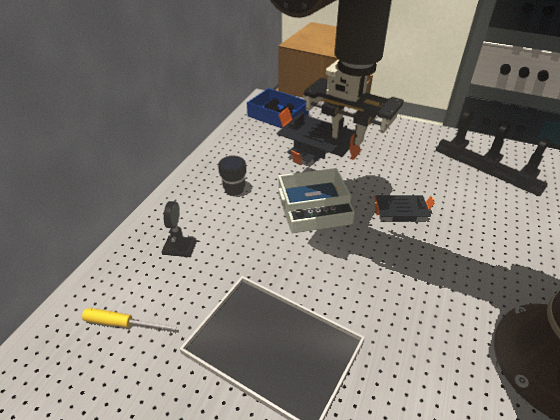

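Request:
{"op": "step_arm", "data": {"targets": [[[0.0045,0.0135,0],[0,0,0],-0.24],[[0.0095,0.031,0],[0,0,0],-0.24],[[0.0095,0.031,0],[0,0,0],-0.24],[[0.0095,0.031,0],[0,0,0],-0.24],[[0.0095,0.031,0],[0,0,0],-0.24],[[0.0095,0.031,0],[0,0,0],-0.24],[[0.0095,0.031,0],[0,0,0],-0.24],[[0.0095,0.031,0],[0,0,0],-0.24]]}}

```text
t: 15.1
eef_pos: [0.4597, -0.0301, 0.1782]
ee_rot: [3.141, 0.001, 2.981]
force: [0.5, 0.3, -1.8]
width: 0.0356
```

Request:
{"op": "step_arm", "data": {"targets": [[[0.0095,0.031,0],[0,0,0],-0.24],[[0.0095,0.031,0],[0,0,0],-0.24],[[0.0095,0.031,0],[0,0,0],-0.24],[[0.0095,0.031,0],[0,0,0],-0.24],[[0.0095,0.031,0],[0,0,0],-0.24],[[0.0095,0.031,0],[0,0,0],-0.24],[[0.0045,0.0135,0],[0,0,0],-0.24],[[0,0,0],[0,0,0],-0.24]]}}

```text
t: 15.9
eef_pos: [0.4311, 0.1767, 0.1781]
ee_rot: [3.141, 0.0, 2.984]
force: [0.3, 0.0, -1.2]
width: 0.0355
```

Run:
```python
from h import *
q,d=grab('side','side11'); p,_=grab('top','top11')
cv2.imwrite('pics/c11s.png',cv2.resize(q[120:420,90:460],None,fx=2,fy=2)[:,:,::-1])
s=arm.get_state(); print(s['eef_pos'],np.degrees(s['ee_rot']),s['force'],s['width'],s['q'])
```

```text
[0.43109856 0.17486687 0.17792542] [-1.79989395e+02 -1.08505050e-02  1.70865425e+02] [ 0.45568618 -0.26778315 -1.21852386] 0.03533720214929256 [ 8.10263771e-01  4.91682158e-02 -5.04324318e-01 -6.05357027e-05
 -1.01756354e+00 -9.69660345e-01]
```

View pics/c11s.png

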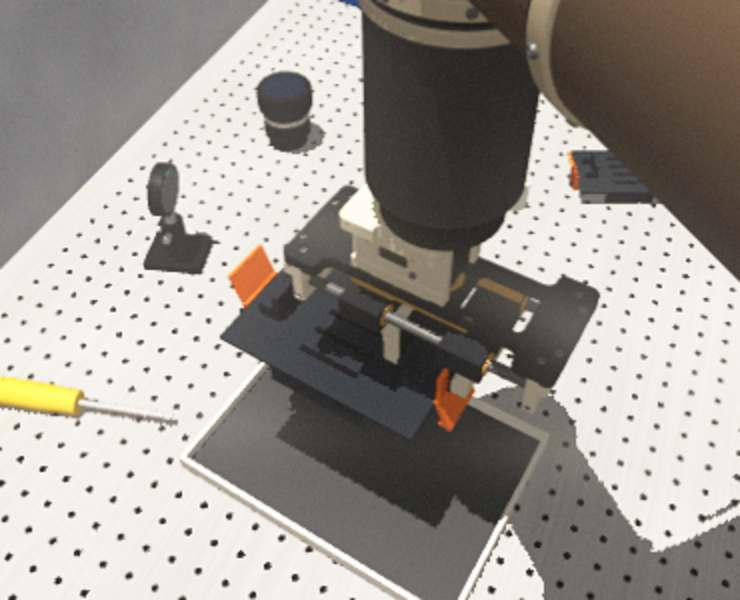

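View pics/top11.png

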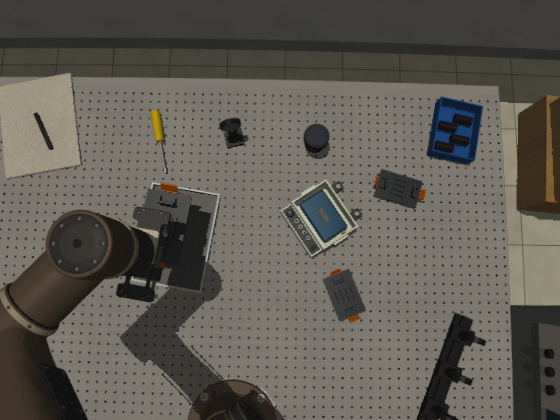

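Run:
```python
from h import *
d=np.load('pics/side11.npz')['d'];C=cloud('side',d)
# plate region in crop (230..430, 300..420)/2+offset
m=np.zeros(d.shape,np.uint8); cv2.fillPoly(m,[(np.array([[245,338],[285,300],[320,320],[330,345],[380,370],[430,400],[410,425]])/2+[90,120]).astype(np.int32)],1)
P=C[m>0]; P=P[(P[:,2]>.1)&(P[:,2]<.21)]
c=np.median(P,0); 
for _ in range(5):
  u,s,v=np.linalg.svd(P-P.mean(0),full_matrices=False); r=(P-P.mean(0))@v[2]; P=P[np.abs(r)<max(.003,2*r.std())]
n=v[2]*np.sign(v[2][2]); ex=np.array([.987,-.158,0]);ey=np.array([.158,.987,0])
print(len(P),P.mean(0),'n.ex',np.degrees(n@ex),'n.ey',np.degrees(n@ey), r.std())
g=np.array([.431,.175]); cc=g+.07*ex[:2]; print('z at centre',P.mean(0)[2]-(n[:2]@(cc-P.mean(0)[:2]))/n[2])
```

```text
1820 [0.50023229 0.19395771 0.17532046] n.ex -0.5689302855321966 n.ey -0.07258996187587231 0.0009217270386251684
z at centre 0.17532860030875336
```

Request:
{"op": "step_arm", "data": {"targets": [[[0,0,0.01],[0,0,0],-0.24],[[0,0,0.02],[0,0,0],-0.24],[[0,0,0.02],[0,0,0],-0.24],[[0,0,0.02],[0,0,0],-0.24],[[0,0,0.02],[0,0,0],-0.24],[[0,0,0.02],[0,0,0],-0.24],[[0,0,0.01],[0,0,0],-0.24],[[0,0,0.006],[0,0,0],-0.24]]}}

```text
t: 16.8
eef_pos: [0.4313, 0.1739, 0.051]
ee_rot: [-3.14, -0.001, 2.98]
force: [-0.2, 0.1, -0.4]
width: 0.0357
```

Request:
{"op": "step_arm", "data": {"targets": [[[0,0,0.004],[0,0,0],-0.24],[[0,0,0.003],[0,0,0],-0.24],[[0,0,0.002],[0,0,0],-0.24],[[0,0,0.002],[0,0,0],-0.24],[[0,0,0.002],[0,0,0],-0.24],[[0,0,0.001],[0,0,0],-0.24],[[0,0,0],[0,0,0],-0.24],[[0,0,0],[0,0,0],-0.24]]}}

```text
t: 17.6
eef_pos: [0.4318, 0.1753, 0.0384]
ee_rot: [3.141, 0.001, 2.982]
force: [-0.9, -1.8, 3.8]
width: 0.0354
```

Request:
{"op": "step_arm", "data": {"targets": [[[0,0,0.001],[0,0,0],-0.24],[[0,0,0.0005],[0,0,0],-0.22],[[0,0,0],[0,0,0],-0.15],[[0,0,0],[0,0,0],-0.08],[[0,0,0],[0,0,0],0],[[0,0,0],[0,0,0],0.1],[[0,0,0],[0,0,0],0.2],[[0,0,0],[0,0,0],0.4]]}}

```text
t: 18.4
eef_pos: [0.4317, 0.1751, 0.0365]
ee_rot: [3.141, 0.0, 2.981]
force: [-0.8, 0.2, -0.0]
width: 0.056
```

Run:
```python
from h import *
q,d=grab('side','side12')
cv2.imwrite('pics/c12s.png',cv2.resize(q[190:420,150:400],None,fx=2.5,fy=2.5)[:,:,::-1])
s=arm.get_state(); print(s['eef_pos'],np.degrees(s['ee_rot']),s['force'],s['width'])
```

```text
[0.431671   0.17503868 0.03643613] [1.79997789e+02 1.05028216e-02 1.70814366e+02] [-0.35706897 -0.75427902 -0.06526297] 0.05841455466353676
```

View pics/c12s.png

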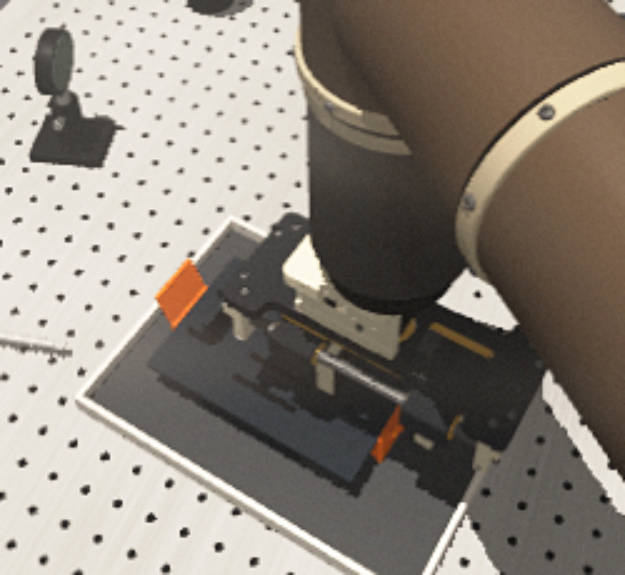

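Cover flat in the tray with the tabs free. Opening fully and retreating upward.

Request:
{"op": "step_arm", "data": {"targets": [[[0,0,0],[0,0,0],0.7],[[0,0,0],[0,0,0],1],[[0,0,0],[0,0,0],1],[[0,0,-0.01],[0,0,0],1],[[0,0,-0.02],[0,0,0],1],[[0,0,-0.03],[0,0,0],1],[[0,0,-0.03],[0,0,0],1],[[0,0,-0.03],[0,0,0],1]]}}

```text
t: 19.25
eef_pos: [0.4314, 0.1748, 0.1585]
ee_rot: [3.141, 0.0, 2.981]
force: [1.0, 0.0, -0.4]
width: 0.0879
```

Request:
{"op": "step_arm", "data": {"targets": [[[0,-0.04,-0.02],[0,0,0],1],[[0,-0.045,0],[0,0,0],1],[[0,-0.045,0],[0,0,0],1],[[0,-0.045,0],[0,0,0],1],[[0,-0.045,0],[0,0,0],1],[[0,-0.045,0],[0,0,0],1],[[0,-0.045,0],[0,0,0],1],[[0,0,0],[0,0,0],1]]}}

```text
t: 20.05
eef_pos: [0.3803, -0.135, 0.1771]
ee_rot: [-3.141, 0.0, 2.975]
force: [0.1, 0.4, 0.1]
width: 0.0879
```

Run:
```python
from meas import *
q,d=grab('side','side13'); p,dt=grab('top','top13')
s=arm.get_state(); print(s['eef_pos'],s['force'],s['width'])
C=cloud('top',dt)
for c in rects(p,(125,150,225,310)):
    P=onz('top',c,0.0595)[:,:2]; print(c.mean(0).round(1),P.mean(0).round(3))
Cs=cloud('side',d)
m=(Cs[...,2]>.025)&(Cs[...,2]<.04)&(Cs[...,0]>.42)&(Cs[...,0]<.58)&(Cs[...,1]>.1)&(Cs[...,1]<.24)
P=Cs[m]
for _ in range(5):
  u,sv,v=np.linalg.svd(P-P.mean(0),full_matrices=False); r=(P-P.mean(0))@v[2]; P=P[np.abs(r)<max(.002,2*r.std())]
print(len(P),P.mean(0),v[2],np.degrees(np.arccos(abs(v[2][2]))))
```

```text
[ 0.38159981 -0.13217552  0.1770528 ] [0.15675907 1.259344   0.51552624] 0.08754299587210922
[167.4 263.5] [0.417 0.174]
[181.5 195.3] [0.596 0.146]
4053 [0.49804839 0.16665367 0.03382389] [-0.00188537  0.00310095  0.99999341] 0.20793384929838518
```

View pics/top13.png

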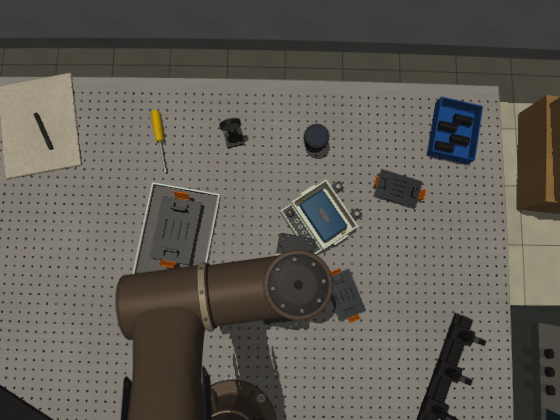

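View pics/side13.png

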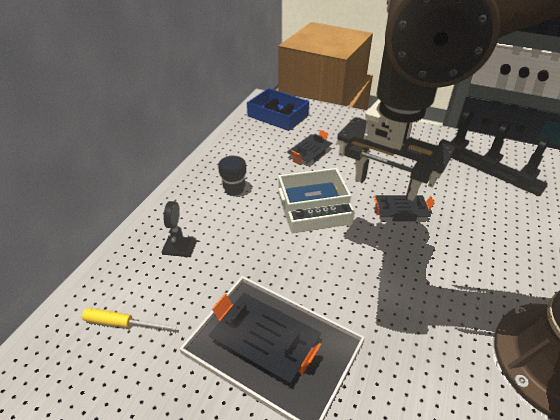

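```bash
python3 -c "
from station import ticket; print(ticket.job_done())"
```

```text
the job is handed in; nothing more can be done
None
```

The battery cover is off the box and lying in the tray, and I handed the job in at about 20 s of the 48 s allowed. No verdict was reported.

**Removal:** I squeezed tab a at 20 N, raised that end about 17 mm and let its hook rest on the ledge. I then squeezed tab b at 20 N and lifted the cover off. I raised the grip to 27 N for carrying, which stays below the 35 N breaking limit. The finger opening read about 35.5 mm at both squeezes, which means each tab was pressed upright. The highest measured tool force was about 12 N, mostly upward, as tab a was squeezed upright.

**Placing, from the last pictures and depth:**

| Check | Measured | Limit or nominal |
|---|---|---|
| Tilt | 0.2° | 4.5° |
| Underside height | about 30 mm | 28.5 mm nominal |
| Middle of cover from tray centre | about 15 mm | 65 mm |
| Lengthwise | aligned with the tray, within about 1° | 20° |

The cover was set down gently, with a few newtons of contact force. The gripper is open and clear of everything. The lens, mounted lens and screwdriver look unmoved in the pictures.

**Disagreement:** The first estimates of the box's sideways position from the tabs and from the plate differed by about 3 mm. I used the plate's value, and both grasps fitted.

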